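# Free the knife-sharpener cartridge with the forked key

### The job

The knife sharpener's cartridge is held between two lugs by a spring bar: take the forked key from its stand, straddle the bar with it between collar and right lug, gently press the collar sideways, by feel, until the bar's end is out of its hole (never forcing it past its stop), and swing that end out towards the front, clear of the lug. Then draw the cartridge out of the other lug and lay it flat, right side up, on the chopping board, with the key back upright in its stand. Leave the jar, tin and bottle where they stand.

Things in the scene. Friction and masses are not known exactly. Their poses are not given: they have to be found in the camera images.
- sharpener: Fixed knife-sharpener base plate, aluminium, 10 mm thick, x from -54 to +30 mm, y from -105 to +105 mm. Origin on the worktop under the plate, on the spring bar's line; z up; -x is its open front, roughly towards the robot; +y runs along the spring bar to the left. Two steel lugs stand on it, joined to one another; the bar's axis is at x = 0, z = 26 mm.
- left_lug (a point): A mark on the plate, sharpener y = 62.5 mm, z = 10 mm, where the left lug nominally stands: a 5 mm wall, 40 mm high, with an 11 mm square through hole for the cartridge's stub. The lug pair is set along the plate's y up to 8 mm to either side of nominal, differently each time; this setting is not reported.
- right_lug (a point): A mark on the plate, sharpener y = -79 mm, z = 10 mm, where the right lug's inner face nominally is (it shares the left lug's unknown shift): a block 12 mm thick, x = -9.5 to +18 mm, top at z = 37.5 mm, with a 9 mm square through hole for the end of the spring bar.
- cartridge_center (a point): Centre of the loose grey cartridge, about 0.25 kg: block 26 mm wide (x), 80 mm long (y), 30 mm high, lying on the plate. Axes as the sharpener's at the start. Left end (+y), 1 mm above centre height: boss 22 mm thick and 20 mm long, too big for the lug's hole, then a stub 7 mm thick, 44 mm long, loosely through the left lug. Right end (-y): the spring bar.
- cartridge: The same cartridge, origin at the middle of its underside. It has up to 11 mm of end play along y between the lugs. With the right end free it swings about the left lug (swing the bar 25 mm or more to the front, so that it passes the right lug) and is drawn out along its own length, about 50 mm, away from the left lug.
- bar_rest (a point): Point on the cartridge at the centre of the bar's collar face that looks at the right lug, with the bar fully out: 55 mm right of the cartridge's middle; this point does not move as the bar is pressed. Bar: steel pin 6 mm thick, reaching 32 mm beyond this face into the right lug; collar 20 mm in diameter, 3 mm thick. Free gap from this face to the right lug: 13 to 24 mm.
- cartridge_top (a point): Middle of the cartridge's top. How the bar acts: the key's tines, let down into the gap beside the collar, push it to +y; the cartridge slides till its boss meets the left lug, then the bar sinks in against its spring (3.6 N rising to 9.3 N at a hard stop after 9.5 mm). Its end leaves the hole only in the last 1.5 mm. More than 18 N from the key is forcing it.
- fork_key: Loose forked key, 0.12 kg, 112 mm tall, upright in its stand. Origin at its tine tips, z up. Flat steel head 5 mm thick (y), 24 mm wide (x); two tines 20 mm long, with a 12 mm slot between them that straddles the bar; flange 38 x 26 mm at z = 34 to 38 mm; neck; black handle 18 mm (x) by 16 mm (y), z = 50 to 112 mm.
- key_grip (a point): Middle of the key's handle, 81 mm above the tine tips; axes as the key's.
- key_stand: Fixed wooden block 70 x 60 x 42 mm. Origin at the centre of its underside. In its top a slot 31 mm (x) by 12 mm (y), 36 mm deep; the key hangs in it by its flange, tips 8 mm above the worktop, the key's x along the stand's x (either way round).
- board: Fixed wooden chopping board 230 mm (x) by 330 mm (y), 22 mm thick, origin at the centre of its underside.
- spice_jar: Bystander: small spice jar, 46 mm wide, 98 mm tall, origin at its underside. It and the key's stand swap places.
- tomato_tin: Bystander: food tin, 75 mm wide, 58 mm tall, origin at its underside.
- soy_bottle: Bystander: small sauce bottle, 40 mm wide, 145 mm tall, origin at its underside.

How it is judged (in metres and radians):
On the way, in this order (a step that is already met when the one before it is completed fails the run):
1. the key straddles the bar, tine tips below its axis, and presses it with more than 6 N (contact force between fork_key and cartridge above 6 N and height (world z) of fork_key below 0.025 m), for 0.1 s.
2. the cartridge has been swung out to the front, its bar clear of the right lug (angle between the y axis of cartridge_center and the y axis of sharpener, either way round above 0.12 rad and x of cartridge_center in the frame of sharpener below -0.006 m), for 0.1 s.
At the end, for the whole second after the job is handed in: The cartridge lies flat and right side up (within 7 degrees) on the chopping board, its centre over the board and its underside on it; the key stands upright in its stand, flange down on the block (within 4 mm in height, 6 mm sideways), at rest (x of cartridge_center in the frame of board between -0.115 and 0.115 m and y of cartridge_center in the frame of board between -0.165 and 0.165 m and z of cartridge_center in the frame of board between 0.033 and 0.041 m and angle between cartridge_center's own z axis and vertical below 0.12 rad and linear speed of fork_key below 0.02 m/s and horizontal distance between fork_key and key_stand below 0.006 m and z of fork_key in the frame of key_stand between 0.005 and 0.012 m and angle between fork_key's own z axis and vertical below 0.1 rad); the robot touches nothing.
It fails at once if the key pushes on the cartridge or its spring bar with more than 18 N (contact force between fork_key and cartridge above 18 N).
It fails at once if the key pushes on the sharpener base plate with more than 20 N (contact force between fork_key and sharpener above 20 N).
It fails at once if the jar, tin or bottle is moved more than 20 mm (distance of any of spice_jar, tomato_tin, soy_bottle from where it was at the start of the episode above 0.02 m).
It also fails if it takes over 72 s, if anything falls off the work surface, if the arm or the gripper's body presses on something with over 40 N, if the wrist force passes 120 N, or if a joint passes its speed limit or range.

### The arm

A 7-joint arm with a two-finger parallel gripper is mounted at the origin on a cart in front of the work surface, level with it; the furniture and walls round the work are solid. World frame = base frame: x ahead of the robot, y to its left, z up, the work surface at z = 0. Lengths are in mm, angles in degrees, forces in N, time in s.
With the tool pointing down it reaches from about 425 to 950 mm from the base axis. Payload 16.7 kg.
Tool frame: the origin (TCP) lies on the centre line of the jaws, within the pads' length; the fingertips stand 14 mm ahead of it and the grasp point (between the pads) lies 5 mm behind it; z points along the fingers, y is the direction in which the jaws open and shut (so a half turn about z gives the same grasp; the last joint's range is limited). The gripper opens to 94 mm and grips with 3 to 60 N. Pads are 16 mm wide; open, the fingers measure 119 mm over their backs; the gripper's body (75 mm by 177 mm) begins 78 mm behind the grasp point.
Start: joints at [68.268, 24.414, 4.234, 92.017, -1.954, 63.644, -3.845], TCP at [153.724, -657.225, 219.467] pointing down, gripper open.
Joint ranges: [-163.25, 163.25], [-28.42, 122.38], [-70.27, 78.77], [12.13, 141.07], [-58.53, 238.53], [9.26, 117.41], [-156.51, 156.51]. Speed limits (degrees/s): [108.29, 108.29, 136.94, 136.94, 172.46, 172.46, 172.46].

### API

Orientations are given as a 3x3 rotation matrix whose columns are the frame's x, y, z axes.
In Python, from workcell import r gives the robot as it stands.
- The arm moves only by the tool play_rows, never from a script. Its argument "plan" is a list of rows, each a list of 7 numbers: the turn, a rotation vector about the tool's x, y, z in degrees, then the shift along the tool's x, y, z in m, then the closure in counts, from 0 (fully open) to 255 (shut). In form: [[ax, ay, az, dx, dy, dz, claw], ...]. A call has exactly 5 rows; each row shifts and turns the commanded pose from where the row before left it, along the tool's axes as they then stand; what a row does not reach is not made up. A row lasts 1/10 s, in which the tool goes at most 50 mm and 8.59 degrees, less where a joint would pass 70% of its speed; a pose out of reach is approached as far as the arm can. A call is refused whole if a number of a shift passes 0.05 or a number of a turn 8.59, either way. A call with a gripper value outside its range is refused whole. The fingers move at their own pace and stop on an object; "newtons" is the grip in N (left out, the last holds). Time passes only in rows, so rows that do not move let the fingers close, or fill a call up. It gives the time, the measured TCP pose, the force and the opening at its end, in the units of the state.
- r.get_state(): the state, without advancing time (a new reading comes with each control period).
- r.get_image(name): name is "scene" or "top" or "wrist"; returns (picture, depth): 384x512x3 uint8, blue, green, red; 384x512 float32, mm along the optical axis (not along the pixel's ray), 0 where there is no reading.
- r.calibration(name): a dict with "fovy" (degrees; the focal length in pixels is half the picture's height over the tangent of half this angle, whatever the lens; pixels are square), "cx", "cy" (the principal point, pixels), "rvec" (rotation vector, rad) and "tvec" (3), from world to camera coordinates, as OpenCV has them. Camera axes: x right, y down, z forward; pixel columns grow to the right and rows downward; lengths in mm; the calibration is good to about 2 mm. A picture is of the moment at which its call begins: read the wrist's pose just before it. calibration takes no time and is no camera call; for the wrist camera it gives the pose at the moment of the call.
- r.close_job(): hands the job in, once; it reports no verdict.
The state is a dict: "time": time; "q": joint angles; "qd": joint speeds; "joint_efforts": joint torques, N m; "ee_pos": TCP position; "eef_rot": TCP orientation; "ft_force": force on the tool from outside, world axes, zero at the start; "moment": the same for the moment, N m; "opening": finger opening in mm.
Only numpy, scipy, OpenCV 4.12 (cv2) and the standard library are available. Lean on these libraries where they do the work, as an engineer would, in place of code of your own. Each camera call takes 0.05 s, during which the arm holds its last target. There are 200 camera calls.

## Working session

There is one attempt and no reset: what is moved stays moved. The work goes in short steps, Python scripts to look and compute and a tool call to move; the robot and the scene stay as the last step left them, time stands still between calls to the robot, and variables do not carry over. Pictures are saved under pics/ and viewed, about 8 in all and at most 12, crops included, and the job is handed in when it is done.

Besides the shell and the picture viewer there is one more tool, called after "Emit:" as name(argument=value, ...) on one line, values as JSON. play_rows: Moves the arm, as the interface text tells. Its arguments: {"type":"object","properties":{"plan":{"type":"array"},"newtons":{"type":"number"}},"required":["plan"]}

```bash
ls; mkdir -p pics
cat > h.py <<'E'
import numpy as np, cv2
from workcell import r
def cal(n):
    c=r.calibration(n); f=192/np.tan(np.radians(c["fovy"])/2)
    R=cv2.Rodrigues(np.array(c["rvec"],float))[0]; return f,c["cx"],c["cy"],R,np.array(c["tvec"],float)
def cloud(n,d,c=None):
    f,cx,cy,R,t=c or cal(n); v,u=np.mgrid[0:d.shape[0],0:d.shape[1]]
    P=np.dstack([(u-cx)/f*d,(v-cy)/f*d,d]); return (P-t)@R   # world
def ray(n,u,v,z,c=None):
    f,cx,cy,R,t=c or cal(n); o=-R.T@t; k=R.T@np.array([(u-cx)/f,(v-cy)/f,1.]); return o+k*(z-o[2])/k[2]
def proj(n,p,c=None):
    f,cx,cy,R,t=c or cal(n); q=R@np.array(p,float)+t; return f*q[0]/q[2]+cx,f*q[1]/q[2]+cy
E
python3 - <<'E'
from h import *
s=r.get_state(); print(s)
for n in("top","scene"):
    c=cal(n); im,d=r.get_image(n); np.savez(f"pics/{n}0.npz",im=im,d=d,*[]); cv2.imwrite(f"pics/{n}0.png",im)
    print(n,c[0],-c[3].T@c[4],c[3])
E
```

```text
pics
{'time': 0.0, 'q': array([68.2668043 , 24.44931552,  4.22995074, 92.05198162, -1.95539057,
       63.64582963, -3.84651694]), 'qd': array([-0.02169024,  0.07267842,  0.09569572,  0.03320669,  0.00534042,
       -0.01755612, -0.0378716 ]), 'joint_efforts': array([ 3.55562406e-03, -9.35816002e+01,  3.66834484e+00, -4.54198515e+01,
       -4.88712522e-02,  2.01672170e-02,  1.55856810e-04]), 'ee_pos': array([ 153.65799233, -656.83038782,  218.78079364]), 'eef_rot': array([[ 9.73721213e-01,  2.27742997e-01, -3.57195993e-04],
       [ 2.27743269e-01, -9.73720399e-01,  1.25989078e-03],
       [-6.08777238e-05, -1.30813136e-03, -9.99999143e-01]]), 'ft_force': array([-0.12689173, -0.60638163, -0.14355008]), 'moment': array([ 0.05852295, -0.02841013,  0.09681658]), 'opening': 93.79395876971405}
top 414.2821501951261 [ 407.89279918   49.30544032 1149.01266742] [[-0.0196368  -0.99978302 -0.00695076]
 [-0.99553706  0.0201943  -0.09218539]
 [ 0.09230576  0.00510952 -0.9957176 ]]
scene 382.27842588971646 [-47.70131003 632.04030777 811.26519718] [[-0.69982065 -0.71406252  0.01912525]
 [-0.49275325  0.46319529 -0.73664398]
 [ 0.51715113 -0.5249427  -0.67601026]]
```

View pics/top0.png

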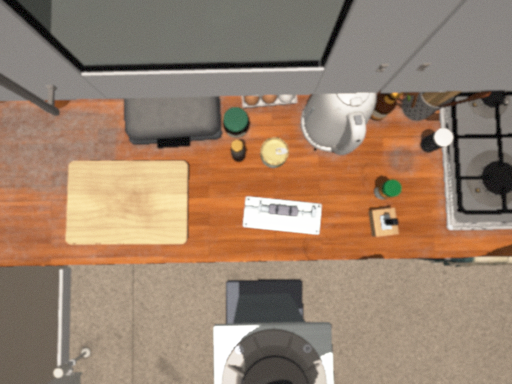

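View pics/scene0.png

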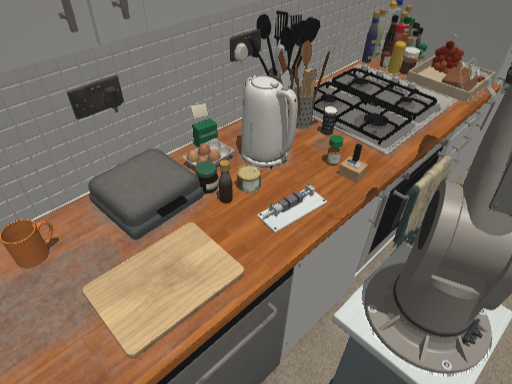

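Top view: board spans (67–188,160–245), the white plate is centred at about (283,215) with the cartridge lying along it, the stand is at (384,222) with the handle at (391,221), and the jar is at (388,187). The scene view agrees.

Run:
```python
from h import *
z=np.load("pics/top0.npz"); im,d=z["im"],z["d"]; W=cloud("top",d)
def rect(m,name):
    P=W[m]; 
    (c,s,a)=cv2.minAreaRect(P[:,:2].astype(np.float32)); print(name,m.sum(),np.round(c,1),np.round(s,1),round(a,1),"z",np.percentile(P[:,2],[5,50,95]).round(1))
box=lambda u0,u1,v0,v1:np.pad(np.ones((v1-v0,u1-u0),bool),((v0,384-v1),(u0,512-u1)))
rect(box(235,330,190,242)&(W[...,2]>6)&(im.min(2)>150),"plate")
rect(box(235,330,190,242)&(W[...,2]>20),"cart")
rect(box(360,410,204,245)&(W[...,2]>30)&(W[...,2]<60),"stand")
rect(box(360,410,204,245)&(W[...,2]>75),"key")
rect(box(55,200,150,250)&(W[...,2]>15)&(W[...,2]<35),"board")
rect(box(365,410,170,204)&(W[...,2]>30),"jar")
rect(box(225,250,130,162)&(W[...,2]>30),"soy")
rect(box(255,295,130,170)&(W[...,2]>30),"tin")
```

```text
plate 1964 [442.  -33.7] [209.1  87.8] 83.1 z [ 6.5  9.6 38.8]
cart 530 [454.8 -31.1] [ 66.7 190.4] 9.3 z [25.2 37.1 42.9]
stand 538 [ 419.2 -305.9] [70.3 62.5] 6.3 z [36.2 40.8 45.6]
key 90 [ 409.4 -132.1] [ 17.8 362.3] 3.3 z [  82.1  115.9 1149. ]
board 9740 [487.4 391. ] [331.8 228.2] 88.9 z [16.2 19.3 22.9]
jar 385 [ 469.6 -139.5] [ 45.9 394.6] 11.5 z [ 39.   95.3 100.3]
soy 372 [548.7  57.8] [278.2  58.4] 13.1 z [ 35.3  81.  146.3]
tin 648 [527.   -3.4] [ 73.5 249.9] 82.5 z [47.9 53.5 57.8]
```

```bash
cat >> h.py <<'E'
def go(p,yaw=None):
    """shift (mm, tool axes now) and turn (deg about tool z) to reach TCP p with tool x at world yaw, tool down"""
    s=r.get_state(); R=s["eef_rot"]; e=np.array(s["ee_pos"])
    y0=np.degrees(np.arctan2(R[1,0],R[0,0])); print("TCP",e.round(1),"yaw",y0.round(2),"tilt",np.degrees(R[:2,2]).round(2),"F",np.round(s["ft_force"],1),"op",round(s["opening"],1),"t",round(s["time"],2))
    if p is not None: print("shift",(R.T@(np.array(p)-e)).round(1),"az",None if yaw is None else round(-(yaw-y0),2))
E
python3 - <<'E'
from h import *
s=r.get_state(); c=cal("wrist"); o=-c[3].T@c[4]; R=s["eef_rot"]
print("cam in tool",R.T@(o-s["ee_pos"]),"axes",(R.T@c[3].T).round(2),c[0])
go([419,-306,260],6.3)
z=np.load("pics/top0.npz"); im,d=z["im"],z["d"]; W=cloud("top",d)
m=np.zeros_like(d,bool); m[204:245,360:410]=1
for n,lo,hi in(("key",75,140),("standtop",34,48)):
    P=W[m&(W[...,2]>lo)&(W[...,2]<hi)]; c,sz,a=cv2.minAreaRect(P[:,:2].astype(np.float32)); print(n,c,sz,a,np.median(P,0))
E
```

```text
cam in tool [  67.51639977    0.46814638 -165.54467722] axes [[-0.   -0.97 -0.23]
 [ 1.   -0.   -0.  ]
 [ 0.   -0.23  0.97]] 343.34905699555065
TCP [ 153.6 -656.9  218.9] yaw 13.16 tilt [-0.02  0.06] F [-0.8  0.3 -0.3] op 94.0 t 0.1
shift [ 338.3 -281.3  -40.8] az 6.86
key (419.2788391113281, -304.6834716796875) (17.815921783447266, 16.59123420715332) 3.4781196117401123 [ 419.14354758 -299.73305778  115.01043413]
standtop (419.17547607421875, -305.90374755859375) (70.41862487792969, 62.27846145629883) 6.4447760581970215 [ 419.06417255 -299.77827003   40.94227557]
```

Emit:
play_rows(plan=[[0,0,2,0.034,-0.028,-0.004,0],[0,0,2,0.034,-0.029,-0.004,0],[0,0,2,0.034,-0.03,-0.004,0],[0,0,0.9,0.034,-0.031,-0.004,0],[0,0,0,0.034,-0.032,-0.004,0]])

```text
time: 0.6
ee_pos: [297.9, -480.0, 239.5]
eef_rot: [[0.994, 0.108, -0.0], [0.108, -0.994, 0.0], [-0.0, -0.0, -1.0]]
ft_force: [1.5, -0.7, 0.1]
opening: 94.1
```

Emit:
play_rows(plan=[[0,0,0,0.034,-0.032,-0.004,0],[0,0,0,0.034,-0.032,-0.004,0],[0,0,0,0.034,-0.032,-0.004,0],[0,0,0,0.01,-0.03,-0.004,0],[0,0,0,0,0,0,0]])

```text
time: 1.1
ee_pos: [396.7, -340.1, 255.8]
eef_rot: [[0.993, 0.115, 0.001], [0.115, -0.993, 0.001], [0.001, -0.001, -1.0]]
ft_force: [-0.2, 0.1, -1.0]
opening: 94.3
```

Run:
```python
from h import *
go([419,-306,200],6.3)
c=cal("wrist"); im,d=r.get_image("wrist"); np.savez("pics/w1.npz",im=im,d=d); cv2.imwrite("pics/w1.png",im)
W=cloud("wrist",d,c)
near=np.hypot(W[...,0]-419,W[...,1]+306)<60
for n,lo,hi in(("key",100,140),("standtop",37,46)):
    P=W[near&(d>0)&(W[...,2]>lo)&(W[...,2]<hi)]; cc,sz,a=cv2.minAreaRect(P[:,:2].astype(np.float32)); print(n,len(P),cc,sz,a,np.median(P,0))
```

```text
TCP [ 396.7 -340.1  255.8] yaw 6.6 tilt [0.03 0.05] F [-0.2  0.1 -1. ] op 94.3 t 1.1
shift [ 26.  -31.2  55.9] az 0.3
key 394 (421.64337158203125, -306.5255126953125) (17.959623336791992, 15.200380325317383) 5.427191257476807 [ 422.67517939 -306.85968952  119.61465423]
standtop 2732 (421.6380920410156, -306.1781311035156) (70.07381439208984, 60.21126174926758) 5.201264381408691 [ 426.35833419 -308.31320005   42.23965755]
```

View pics/w1.png

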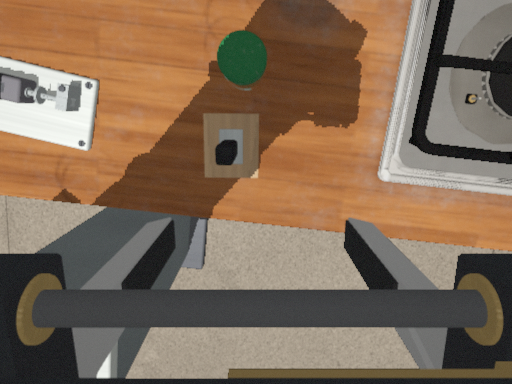

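Wrist view: the stand top is at about (232,146) with the flange and black handle centred on it, and the jar is at (243,57). Depth puts the key at (421.6,-306.4), yaw 5.2°. Moving above it and descending.

Emit:
play_rows(plan=[[0,0,0,0.0145,-0.0155,0,0],[0,0,0,0.014,-0.0155,0,0],[0,0,1.4,0,0,0.02,0],[0,0,0,0,0,0.035,0],[0,0,0,0,0,0.03,0]], newtons=60)

```text
time: 1.65
ee_pos: [419.0, -311.2, 169.2]
eef_rot: [[0.997, 0.083, -0.0], [0.083, -0.997, -0.0], [-0.0, 0.0, -1.0]]
ft_force: [0.6, -0.5, -0.4]
opening: 94.0
```

Emit:
play_rows(plan=[[0,0,0,0,0,0.03,0],[0,0,0,0,0,0.03,0],[0,0,0,0,0,0.02,0],[0,0,0,0,0,0.014,0],[0,0,0,0,0,0,0]])

```text
time: 2.15
ee_pos: [418.5, -310.4, 74.8]
eef_rot: [[0.996, 0.084, -0.003], [0.084, -0.996, 0.001], [-0.002, -0.002, -1.0]]
ft_force: [-0.7, -0.0, -0.2]
opening: 93.9
```

Run:
```python
from h import *
go([421.6,-306.3,76],5.2)
```

```text
TCP [ 418.5 -310.4   74.8] yaw 4.81 tilt [-0.15  0.08] F [-0.7 -0.  -0.2] op 93.9 t 2.15
shift [ 3.5 -3.8 -1.2] az -0.39
```

Emit:
play_rows(plan=[[0,0,0,0.0035,-0.0038,-0.001,0],[0,0,0,0,0,0,150],[0,0,0,0,0,0,255],[0,0,0,0,0,0,255],[0,0,0,0,0,0,255]])

```text
time: 2.65
ee_pos: [423.0, -306.3, 77.9]
eef_rot: [[0.996, 0.085, 0.001], [0.085, -0.996, -0.0], [0.001, 0.0, -1.0]]
ft_force: [-0.5, -0.0, -0.0]
opening: 65.2
```

Emit:
play_rows(plan=[[0,0,0,0,0,0,255],[0,0,0,0,0,0,255],[0,0,0,0,0,0,255],[0,0,0,0,0,0,255],[0,0,0,0,0,0,255]])

```text
time: 3.15
ee_pos: [422.9, -306.2, 77.5]
eef_rot: [[0.996, 0.085, 0.0], [0.085, -0.996, 0.0], [0.0, -0.0, -1.0]]
ft_force: [-0.3, 0.1, -0.4]
opening: 25.5
```

Run:
```python
from h import *
go([421.6,-306.3,76],5.2)
c=cal("wrist"); im,d=r.get_image("wrist"); np.savez("pics/w2.npz",im=im,d=d); cv2.imwrite("pics/w2.png",im)
```

```text
TCP [ 422.9 -306.2   77.5] yaw 4.86 tilt [0. 0.] F [-0.3  0.1 -0.4] op 25.5 t 3.15
shift [-1.3  0.   1.5] az -0.34
```

Emit:
play_rows(plan=[[0,0,0,0,0,0,255],[0,0,0,0,0,0,255],[0,0,0,0,0,0,255],[0,0,0,0,0,0,255],[0,0,0,0,0,0,255]])

```text
time: 3.7
ee_pos: [422.9, -306.1, 77.5]
eef_rot: [[0.996, 0.085, -0.0], [0.085, -0.996, 0.0], [-0.0, -0.0, -1.0]]
ft_force: [-0.7, -0.7, -1.2]
opening: 15.6
```

Run:
```python
from h import *
go([421.6,-306.3,200],5.2)
```

```text
TCP [ 422.9 -306.1   77.5] yaw 4.86 tilt [-0.    0.01] F [-0.7 -0.7 -1.2] op 15.6 t 3.7
shift [-1.300e+00  1.000e-01 -1.225e+02] az -0.34
```

Emit:
play_rows(plan=[[0,0,0,0,0,-0.015,255],[0,0,0,0,0,-0.025,255],[0,0,0,0,0,-0.025,255],[0,0,0,0,0,-0.025,255],[0,0,0,0,0,-0.02,255]])

```text
time: 4.2
ee_pos: [423.0, -306.2, 188.9]
eef_rot: [[0.996, 0.085, 0.001], [0.085, -0.996, -0.0], [0.001, 0.0, -1.0]]
ft_force: [1.1, 0.1, -1.2]
opening: 15.6
```

Emit:
play_rows(plan=[[0,0,2,0.004,-0.025,0,255],[0,0,3,0.004,-0.03,0,255],[0,0,3,0.004,-0.03,0,255],[0,0,3,0.004,-0.03,0,255],[0,0,0.7,0,-0.02,0,255]])

```text
time: 4.7
ee_pos: [439.3, -169.1, 187.6]
eef_rot: [[0.993, -0.12, 0.0], [-0.12, -0.993, 0.0], [0.0, -0.0, -1.0]]
ft_force: [-0.7, -1.1, -1.3]
opening: 15.4
```

Emit:
play_rows(plan=[[0,0,0,0,0,0.01,255],[0,0,0,0,0,0.01,255],[0,0,0,0,0,0,255],[0,0,0,0,0,0,255],[0,0,0,0,0,0,255]])

```text
time: 5.2
ee_pos: [439.0, -171.8, 167.6]
eef_rot: [[0.993, -0.12, 0.0], [-0.12, -0.993, 0.0], [0.0, -0.0, -1.0]]
ft_force: [1.0, -0.1, -1.1]
opening: 16.3
```

Run:
```python
from h import *
go([446,-105,180],-6.9)
c=cal("wrist"); im,d=r.get_image("wrist"); np.savez("pics/w3.npz",im=im,d=d,R=c[3],t=c[4]); 
W=cloud("wrist",d,c); u,v=proj("wrist",[446,-105,26],c); print("gap px",u,v)
P=W[(d>0)&(W[...,2]>7)&(W[...,2]<14)&(im.min(2)>120)&(abs(W[...,1]+35)<140)]
print("plate",len(P),cv2.minAreaRect(P[:,:2].astype(np.float32)),P[:,1].min())
cv2.imwrite("pics/w3.png",cv2.resize(im,(768,576)))
```

```text
TCP [ 439.  -171.8  167.6] yaw -6.89 tilt [0. 0.] F [ 1.  -0.1 -1.1] op 16.3 t 5.2
shift [ -1.1 -67.1 -12.4] az 0.01
gap px 185.83359506156842 186.0851251344995
plate 10988 ((446.6222229003906, -33.47808074951172), (208.00479125976562, 82.34388732910156), 83.12522888183594) -140.43397990600388
```

View pics/w3.png

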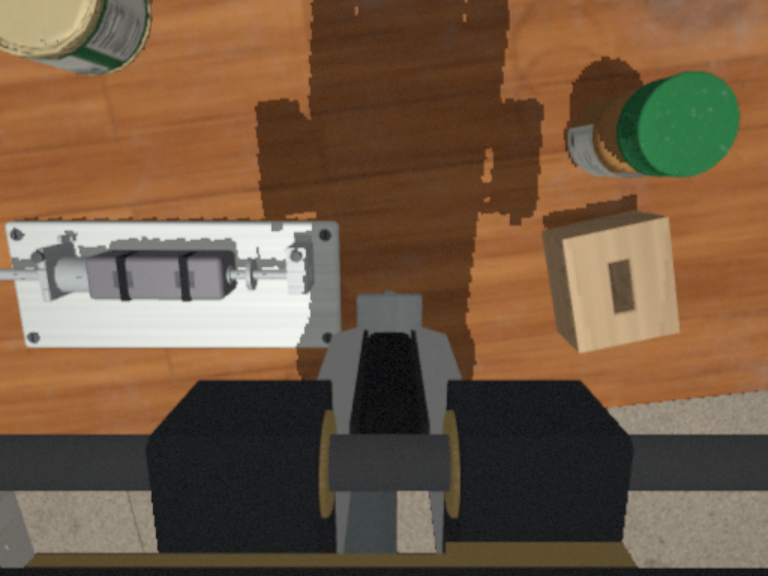

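Picture: the plate spans (8–340,222–348), the cartridge body is at (90–235), the collar at about x=252 and the right lug at about (287–310,270), with a bare pin between them. The key is held vertical, and the empty slot in the stand is at (623,286).

```bash
cat >> h.py <<'E'
YAW=-6.88; O=np.array([458.5,-34.9,0.])
a=np.radians(YAW); RS=np.array([[np.cos(a),-np.sin(a),0],[np.sin(a),np.cos(a),0],[0,0,1]])
def S(p): return (np.asarray(p)-O)@RS
def Wd(p): return np.asarray(p)@RS.T+O
E
python3 - <<'E'
from h import *
z=np.load("pics/w3.npz"); im,d=z["im"],z["d"]; f,cx,cy,_,_=cal("wrist"); c=(f,cx,cy,z["R"],z["t"])
s=S(cloud("wrist",d,c)); m=(d>0)&(s[...,2]>12)&(s[...,2]<60)&(abs(s[...,0])<30)&(s[...,1]>-110)&(s[...,1]<100)
P=s[m]
for y in range(-100,90,2):
    q=P[(P[:,1]>=y)&(P[:,1]<y+2)]; h=q[q[:,2]>20]
    if len(h): print(y,len(h),"zmax",h[:,2].max().round(0),"x",h[:,0].min().round(0),h[:,0].max().round(0),end=" | ")
print()
q=P[(P[:,2]>32)&(P[:,1]<-35)]; 
print("z>32 y hist",np.histogram(q[:,1],bins=np.arange(-100,-34,1)))
hi=P[(P[:,2]>37)&(P[:,1]>-45)&(P[:,1]<40)]; print("cart top",cv2.minAreaRect(hi[:,:2].astype(np.float32)),np.median(hi,0))
cr=im[130:210,0:240]; cv2.imwrite("pics/w3c.png",cv2.resize(cr,None,fx=3.3,fy=3.3,interpolation=2))
E
```

```text
-92 90 zmax 39.0 x -9.0 17.0 | -90 90 zmax 39.0 x -10.0 18.0 | -88 84 zmax 41.0 x -10.0 18.0 | -86 78 zmax 43.0 x -10.0 18.0 | -84 73 zmax 41.0 x -10.0 18.0 | -82 71 zmax 40.0 x -10.0 18.0 | -80 65 zmax 39.0 x -10.0 18.0 | -78 3 zmax 30.0 x -2.0 -0.0 | -76 14 zmax 30.0 x -3.0 3.0 | -74 18 zmax 30.0 x -3.0 3.0 | -72 15 zmax 30.0 x -3.0 3.0 | -70 14 zmax 31.0 x -3.0 3.0 | -68 17 zmax 30.0 x -3.0 3.0 | -66 14 zmax 30.0 x -3.0 3.0 | -64 17 zmax 30.0 x -3.0 3.0 | -62 14 zmax 29.0 x -3.0 3.0 | -60 15 zmax 29.0 x -3.0 3.0 | -58 77 zmax 37.0 x -9.0 9.0 | -56 56 zmax 37.0 x -8.0 9.0 | -54 10 zmax 36.0 x -7.0 7.0 | -52 12 zmax 30.0 x -2.0 3.0 | -50 14 zmax 30.0 x -3.0 3.0 | -48 17 zmax 30.0 x -3.0 3.0 | -46 14 zmax 29.0 x -3.0 3.0 | -44 34 zmax 33.0 x -6.0 9.0 | -42 188 zmax 42.0 x -12.0 12.0 | -40 85 zmax 41.0 x -12.0 13.0 | -38 72 zmax 42.0 x -12.0 13.0 | -36 65 zmax 42.0 x -12.0 13.0 | -34 75 zmax 42.0 x -12.0 13.0 | -32 76 zmax 42.0 x -12.0 13.0 | -30 73 zmax 41.0 x -12.0 13.0 | -28 69 zmax 42.0 x -12.0 13.0 | -26 76 zmax 42.0 x -12.0 13.0 | -24 69 zmax 42.0 x -12.0 13.0 | -22 92 zmax 43.0
[... 1795 characters left out ...]
0,  0,  0, 18, 22, 21,  9,  0,  0,  0,  0,
        0,  0,  0,  0,  0,  0,  2, 46, 63, 41, 36, 34, 34, 29]), array([-100,  -99,  -98,  -97,  -96,  -95,  -94,  -93,  -92,  -91,  -90,
        -89,  -88,  -87,  -86,  -85,  -84,  -83,  -82,  -81,  -80,  -79,
        -78,  -77,  -76,  -75,  -74,  -73,  -72,  -71,  -70,  -69,  -68,
        -67,  -66,  -65,  -64,  -63,  -62,  -61,  -60,  -59,  -58,  -57,
        -56,  -55,  -54,  -53,  -52,  -51,  -50,  -49,  -48,  -47,  -46,
        -45,  -44,  -43,  -42,  -41,  -40,  -39,  -38,  -37,  -36,  -35]))
cart top ((-0.11873531341552734, -0.87762451171875), (26.740013122558594, 81.62421417236328), 0.15973588824272156) [ 0.89644215 -2.24024691 40.20534248]
```

View pics/w3c.png

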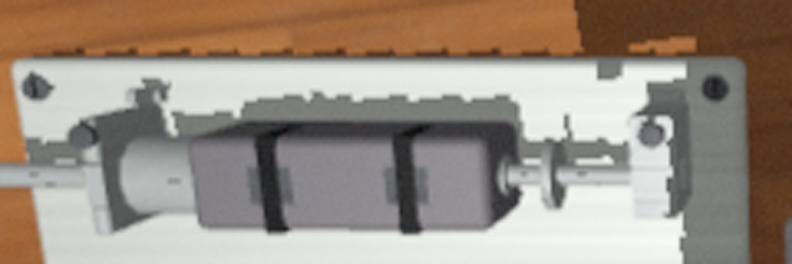

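Run:
```python
from h import *
z=np.load("pics/w3.npz"); im,d=z["im"],z["d"]; f,cx,cy,_,_=cal("wrist"); c=(f,cx,cy,z["R"],z["t"])
st=r.get_state(); T=(cloud("wrist",d,c)-st["ee_pos"])@st["eef_rot"]
m=(d>0)&(abs(T[...,1])<25)&(T[...,0]>0)&(T[...,0]<40)&(T[...,2]>5)&(T[...,2]<90)
P=T[m]; print(len(P),"z hist",np.histogram(P[:,2],bins=np.arange(5,91,5))[0])
Q=P[(P[:,2]>25)&(P[:,2]<40)]; print("flange x",np.percentile(Q[:,0],[0,2,98,100]).round(1),"y",np.percentile(Q[:,1],[0,2,50,98,100]).round(1),"z",np.percentile(Q[:,2],[2,50,98]).round(1))
go(Wd([1.3,-67.5,167.6]),YAW)
print(S(st["ee_pos"]))
```

```text
1438 z hist [ 200  140   19    0   18 1041    0    0    0    0    0    9   11    0
    0    0    0]
flange x [ 0.7  2.7 17.4 17.7] y [-12.5 -11.9   0.2  12.7  13.4] z [30.  31.4 32.7]
TCP [ 439.1 -171.7  167.7] yaw -6.88 tilt [ 0.01 -0.  ] F [ 0.1 -0.5 -1.4] op 15.7 t 5.25
shift [  4.2 -70.6   0.1] az -0.0
[  -2.87850647 -138.10622406  167.66293601]
```

Emit:
play_rows(plan=[[0,0,0,0.002,-0.02,0,255],[0,0,0,0.0022,-0.03,0,255],[0,0,0,0,-0.0206,0,255],[0,0,0,0,0,0.02,255],[0,0,0,0,0,0.015,255]])

```text
time: 5.75
ee_pos: [452.0, -101.2, 132.4]
eef_rot: [[0.993, -0.118, 0.001], [-0.118, -0.993, -0.0], [0.001, -0.0, -1.0]]
ft_force: [0.5, -0.0, -1.9]
opening: 15.8
```

Emit:
play_rows(plan=[[0,0,0,0,0,0,255],[0,0,0,0,0,0,255],[0,0,0,0,0,0,255],[0,0,0,0,0,0,255],[0,0,0,0,0,0,255]])

```text
time: 6.25
ee_pos: [451.9, -101.7, 133.0]
eef_rot: [[0.993, -0.119, 0.001], [-0.119, -0.993, -0.0], [0.001, 0.0, -1.0]]
ft_force: [0.3, -0.5, -1.3]
opening: 15.9
```

Run:
```python
from h import *
go(Wd([1.3,-67.5,84.5]),YAW); print(S(r.get_state()["ee_pos"]))
c=cal("wrist"); im,d=r.get_image("wrist"); s=S(cloud("wrist",d,c)); cv2.imwrite("pics/w4.png",im)
st=r.get_state(); P=s[(d>0)&(s[...,1]<-35)&(s[...,1]>-100)&(abs(s[...,0])<12)&(s[...,2]<45)&(s[...,2]>31)]
print(np.histogram(P[:,1],bins=np.arange(-95,-35,2)))
```

```text
TCP [ 451.9 -101.7  133. ] yaw -6.85 tilt [ 0.05 -0.01] F [ 0.3 -0.5 -1.3] op 15.9 t 6.25
shift [-0.2  0.4 48.5] az 0.03
[  1.47745301 -67.08259128 133.0239092 ]
(array([ 0,  0, 46, 61, 75, 24, 31, 22, 12,  0,  0,  0,  0,  0,  0,  0,  0,
        0,  0, 15, 17,  0,  0,  0,  0,  1, 40, 83, 77]), array([-95, -93, -91, -89, -87, -85, -83, -81, -79, -77, -75, -73, -71,
       -69, -67, -65, -63, -61, -59, -57, -55, -53, -51, -49, -47, -45,
       -43, -41, -39, -37]))
```

Emit:
play_rows(plan=[[0,0,0,0,0,0.012,255],[0,0,0,0,0,0.012,255],[0,0,0,0,0,0.01,255],[0,0,0,0,0,0,255],[0,0,0,0,0,0,255]])

```text
time: 6.8
ee_pos: [451.4, -101.4, 98.0]
eef_rot: [[0.993, -0.119, -0.001], [-0.119, -0.993, 0.0], [-0.001, -0.0, -1.0]]
ft_force: [-0.1, -0.5, -0.6]
opening: 16.0
```

Emit:
play_rows(plan=[[0,0,0,0,0,0.007,255],[0,0,0,0,0,0.007,255],[0,0,0,0,0,0,255],[0,0,0,0,0,0,255],[0,0,0,0,0,0,255]])

```text
time: 7.3
ee_pos: [451.7, -101.6, 84.6]
eef_rot: [[0.993, -0.119, 0.0], [-0.119, -0.993, 0.0], [0.0, -0.0, -1.0]]
ft_force: [-0.7, 0.9, -1.3]
opening: 15.9
```

Run:
```python
from h import *
go(Wd([1.3,-60,84.5]),YAW); print(S(r.get_state()["ee_pos"]),r.get_state()["ft_force"]@RS)
```

```text
TCP [ 451.7 -101.6   84.6] yaw -6.84 tilt [0.01 0.  ] F [-0.7  0.9 -1.3] op 15.9 t 7.3
shift [ 0.  -7.   0.1] az 0.04
[  1.2663814  -66.9974982   84.62638788] [-0.78659277  0.78788602 -1.31405133]
```

Emit:
play_rows(plan=[[0,0,0,0,-0.003,0,255],[0,0,0,0,-0.002,0,255],[0,0,0,0,-0.002,0,255],[0,0,0,0,-0.001,0,255],[0,0,0,0,-0.001,0,255]])

```text
time: 7.8
ee_pos: [452.7, -92.6, 84.5]
eef_rot: [[0.993, -0.119, 0.0], [-0.119, -0.993, -0.0], [0.0, 0.0, -1.0]]
ft_force: [0.1, -3.0, -0.7]
opening: 15.5
```

Emit:
play_rows(plan=[[0,0,0,0,-0.001,0,255],[0,0,0,0,-0.001,0,255],[0,0,0,0,-0.001,0,255],[0,0,0,0,-0.001,0,255],[0,0,0,0,0,0,255]])

```text
time: 8.3
ee_pos: [453.2, -88.8, 84.5]
eef_rot: [[0.993, -0.119, 0.0], [-0.119, -0.993, -0.0], [0.0, 0.0, -1.0]]
ft_force: [0.2, -5.0, 0.3]
opening: 15.6
```

Run:
```python
from h import *
go(None); print(S(r.get_state()["ee_pos"]),r.get_state()["ft_force"]@RS,r.get_state()["moment"]@RS)
```

```text
TCP [453.2 -88.8  84.5] yaw -6.84 tilt [ 0.   -0.01] F [ 0.2 -5.   0.3] op 15.6 t 8.3
[  1.18263805 -54.13363779  84.53622552] [ 0.80688957 -4.91677965  0.3354126 ] [-1.43785987 -0.03279276  0.00895234]
```

Emit:
play_rows(plan=[[0,0,0,0,-0.001,0,255],[0,0,0,0,-0.001,0,255],[0,0,0,0,-0.001,0,255],[0,0,0,0,-0.001,0,255],[0,0,0,0,0,0,255]])

```text
time: 8.8
ee_pos: [453.6, -85.1, 84.5]
eef_rot: [[0.993, -0.119, -0.0], [-0.119, -0.993, -0.0], [-0.0, 0.0, -1.0]]
ft_force: [-0.2, -6.7, 0.3]
opening: 15.7
```

Emit:
play_rows(plan=[[0,0,0,0,-0.0005,0,255],[0,0,0,0,-0.0005,0,255],[0,0,0,0,0,0,255],[0,0,0,0,0,0,255],[0,0,0,0,0,0,255]])

```text
time: 9.3
ee_pos: [453.7, -84.3, 84.5]
eef_rot: [[0.993, -0.119, -0.0], [-0.119, -0.993, -0.001], [0.0, 0.001, -1.0]]
ft_force: [-0.4, -7.0, 1.0]
opening: 15.7
```

Run:
```python
from h import *
go(None); 
c=cal("wrist"); im,d=r.get_image("wrist"); s=S(cloud("wrist",d,c)); cv2.imwrite("pics/w5.png",cv2.resize(im[90:290,100:360],None,fx=3,fy=3,interpolation=2))
P=s[(d>0)&(s[...,1]<75)&(s[...,1]>-100)&(abs(s[...,0])<12)&(s[...,2]<45)&(s[...,2]>38)]
print(np.histogram(P[:,1],bins=np.arange(-100,75,2)))
fs=[]
for i in range(4):
    print(r.get_state()["ft_force"]@RS)
print(S(r.get_state()["ee_pos"]),r.get_state()["moment"]@RS)
```

```text
TCP [453.7 -84.3  84.5] yaw -6.86 tilt [-0.   -0.03] F [-0.4 -7.   1. ] op 15.7 t 9.3
(array([  0,   0,   0,   0,   4,  22,  34,  44,  33,  29,  26,   0,   0,
         0,   0,   0,   0,   0,   0,   0,   0,   0,   0,   0,   0,   0,
         0,   0,   0,   0,   0,   1,  51,  53,  60,  71,  65,  73,  98,
       110, 114, 119,  97, 115, 109, 112, 113, 111, 107, 113, 117, 110,
       116, 111, 110, 114, 111, 103, 130, 104, 105, 115, 106, 111, 111,
       106, 114, 112, 110,  80,   2,   1,   1,   1,   2,   0,   2,   1,
         0,   2, 131, 115,  76,   1,   0,   0,   0]), array([-100,  -98,  -96,  -94,  -92,  -90,  -88,  -86,  -84,  -82,  -80,
        -78,  -76,  -74,  -72,  -70,  -68,  -66,  -64,  -62,  -60,  -58,
        -56,  -54,  -52,  -50,  -48,  -46,  -44,  -42,  -40,  -38,  -36,
        -34,  -32,  -30,  -28,  -26,  -24,  -22,  -20,  -18,  -16,  -14,
        -12,  -10,   -8,   -6,   -4,   -2,    0,    2,    4,    6,    8,
         10,   12,   14,   16,   18,   20,   22,   24,   26,   28,   30,
         32,   34,   36,   38,   40,   42,   44,   46,   48,   50,   52,
         54,   56,   58,   60,   62,   64,   66,   68,   70,   72,   74]))
[-0.13635653 -7.6820873   0.25420287]
[-0.13635653 -7.6820873   0.25420287]
[-0.13635653 -7.6820873   0.25420287]
[-0.13635653 -7.6820873   0.25420287]
[  1.13672041 -49.61080301  84.52006572] [-2.18085159 -0.06602722 -0.01565134]
```

View pics/w5.png

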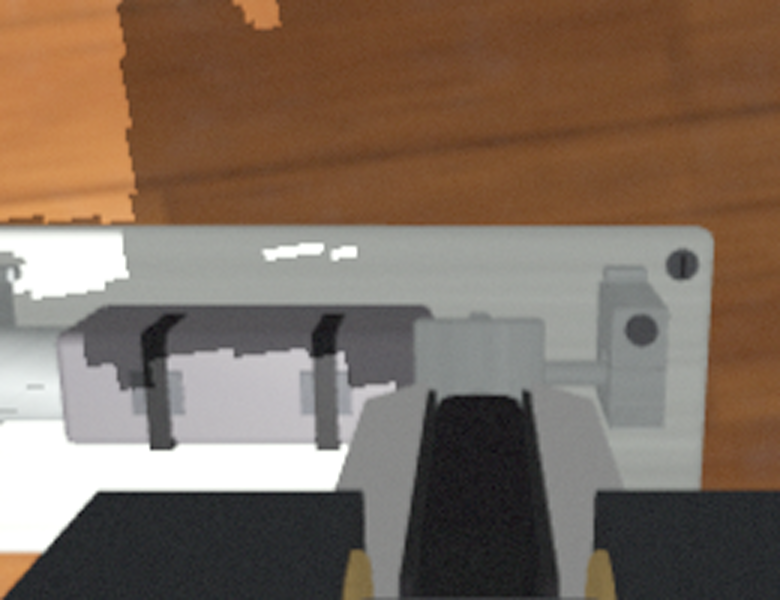

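Picture: the key's flange is at (415–545,320–390), touching the cartridge end; the pin is still in the lug at (545–600,372). About 2 mm of press remains, so I'm going in half-millimetre steps.

Emit:
play_rows(plan=[[0,0,0,0,-0.0005,0,255],[0,0,0,0,0,0,255],[0,0,0,0,-0.0005,0,255],[0,0,0,0,0,0,255],[0,0,0,0,0,0,255]])

```text
time: 9.85
ee_pos: [453.8, -83.4, 84.5]
eef_rot: [[0.993, -0.12, -0.0], [-0.12, -0.993, -0.001], [0.0, 0.001, -1.0]]
ft_force: [0.1, -8.4, 0.1]
opening: 15.6
```

Emit:
play_rows(plan=[[0,0,0,0,-0.0005,0,255],[0,0,0,0,0,0,255],[0,0,0,0,0,0,255],[0,0,0,0,0,0,255],[0,0,0,0,0,0,255]])

```text
time: 10.35
ee_pos: [453.9, -82.9, 84.5]
eef_rot: [[0.993, -0.12, -0.0], [-0.12, -0.993, -0.001], [-0.0, 0.001, -1.0]]
ft_force: [-0.4, -8.7, -0.4]
opening: 15.9
```

Run:
```python
from h import *
go(None); st=r.get_state()
print(S(st["ee_pos"]),st["ft_force"]@RS,st["moment"]@RS)
```

```text
TCP [453.9 -82.9  84.5] yaw -6.87 tilt [-0.01 -0.04] F [-0.4 -8.7 -0.4] op 15.9 t 10.35
[  1.15116325 -48.24510137  84.52857473] [ 0.68626205 -8.67336732 -0.42929315] [-2.38332952 -0.14595561  0.06490394]
```

Emit:
play_rows(plan=[[0,0,0,0,-0.0005,0,255],[0,0,0,0,0,0,255],[0,0,0,0,0,0,255],[0,0,0,0,0,0,255],[0,0,0,0,0,0,255]])

```text
time: 10.85
ee_pos: [453.9, -82.5, 84.5]
eef_rot: [[0.993, -0.12, -0.0], [-0.12, -0.993, -0.001], [-0.0, 0.001, -1.0]]
ft_force: [-0.0, -7.7, 0.9]
opening: 15.7
```

Run:
```python
from h import *
st=r.get_state()
print(S(st["ee_pos"]),st["ft_force"]@RS,st["moment"]@RS)
```

```text
[  1.1494691  -47.77530724  84.52886561] [ 0.87845345 -7.65268917  0.88797521] [-2.51442484 -0.03226763  0.00302803]
```

Emit:
play_rows(plan=[[0,0,0,0,-0.0005,0,255],[0,0,0,0,0,0,255],[0,0,0,0,0,0,255],[0,0,0,0,0,0,255],[0,0,0,0,0,0,255]])

```text
time: 11.35
ee_pos: [453.9, -82.0, 84.5]
eef_rot: [[0.993, -0.12, -0.0], [-0.12, -0.993, -0.001], [-0.0, 0.001, -1.0]]
ft_force: [-1.5, -9.1, -0.0]
opening: 15.7
```

Run:
```python
from h import *
st=r.get_state()
print(S(st["ee_pos"]),st["ft_force"]@RS,st["moment"]@RS)
```

```text
[  1.11917448 -47.34485917  84.51898528] [-0.36076969 -9.24323537 -0.01704709] [-2.54515847 -0.11184169  0.03740204]
```

Emit:
play_rows(plan=[[0,0,0,0,-0.0004,0,255],[0,0,0,0,0,0,255],[0,0,0,0,0,0,255],[0,0,0,0,0,0,255],[0,0,0,0,0,0,255]])

```text
time: 11.85
ee_pos: [454.0, -81.6, 84.5]
eef_rot: [[0.993, -0.12, -0.0], [-0.12, -0.993, -0.001], [-0.0, 0.001, -1.0]]
ft_force: [-1.2, -8.9, 0.2]
opening: 16.0
```

Run:
```python
from h import *
st=r.get_state()
print(S(st["ee_pos"]),st["ft_force"]@RS,st["moment"]@RS)
```

```text
[  1.14945693 -46.9385948   84.5236995 ] [-0.15431541 -9.01043921  0.19702853] [-2.62453152 -0.21235995  0.05157737]
```

Emit:
play_rows(plan=[[0,0,0,0,-0.0004,0,255],[0,0,0,0,0,0,255],[0,0,0,0,0,0,255],[0,0,0,0,0,0,255],[0,0,0,0,0,0,255]])

```text
time: 12.35
ee_pos: [454.1, -81.3, 84.5]
eef_rot: [[0.993, -0.12, -0.0], [-0.12, -0.993, -0.001], [-0.0, 0.001, -1.0]]
ft_force: [-1.1, -10.3, 0.2]
opening: 16.0
```

Run:
```python
from h import *
st=r.get_state()
print(S(st["ee_pos"]),st["ft_force"]@RS,st["moment"]@RS)
```

```text
[  1.15503578 -46.61119075  84.53420716] [  0.1011744  -10.32414451   0.24857052] [-2.76103901 -0.10506644 -0.021241  ]
```

Emit:
play_rows(plan=[[0,0,0,0,-0.0004,0,255],[0,0,0,0,0,0,255],[0,0,0,0,0,0,255],[0,0,0,0,0,0,255],[0,0,0,0,0,0,255]])

```text
time: 12.85
ee_pos: [454.0, -81.2, 84.6]
eef_rot: [[0.993, -0.12, -0.0], [-0.12, -0.993, -0.001], [-0.0, 0.001, -1.0]]
ft_force: [-0.4, -11.9, 0.3]
opening: 15.7
```

Run:
```python
from h import *
st=r.get_state()
print(S(st["ee_pos"]),st["ft_force"]@RS,st["moment"]@RS)
```

```text
[  1.13314363 -46.54697036  84.55461074] [  1.07152128 -11.87459616   0.32065793] [-3.39237243 -0.16786868  0.03377336]
```

Hard stop felt: the force jumped to 11.9 N with almost no travel. The bar end is out, so I'm swinging to the front. As it turns, the boss should roll on its front corner, so I give way slightly in y.

Emit:
play_rows(plan=[[0,0,0.5,-0.001,0.0001,0,255],[0,0,0.5,-0.001,0.0001,0,255],[0,0,0.5,-0.001,0.0001,0,255],[0,0,0,0,0,0,255],[0,0,0,0,0,0,255]])

```text
time: 13.35
ee_pos: [451.1, -81.1, 84.5]
eef_rot: [[0.989, -0.146, -0.0], [-0.146, -0.989, -0.001], [0.0, 0.001, -1.0]]
ft_force: [-1.0, -12.3, 0.3]
opening: 15.6
```

Run:
```python
from h import *
st=r.get_state()
print(S(st["ee_pos"]),st["ft_force"]@RS,st["moment"]@RS)
```

```text
[ -1.84186532 -46.7601768   84.53524657] [  0.47963348 -12.30686273   0.33219985] [-3.22703905 -0.27435329  0.07493387]
```

Emit:
play_rows(plan=[[0,0,0.8,-0.0015,0.00016,0,255],[0,0,0.8,-0.0015,0.00016,0,255],[0,0,0.8,-0.0015,0.00016,0,255],[0,0,0,0,0,0,255],[0,0,0,0,0,0,255]])

```text
time: 13.85
ee_pos: [446.5, -80.8, 84.5]
eef_rot: [[0.982, -0.187, -0.0], [-0.187, -0.982, -0.001], [0.0, 0.001, -1.0]]
ft_force: [-1.4, -11.1, 0.3]
opening: 15.7
```

Run:
```python
from h import *
st=r.get_state()
print(S(st["ee_pos"]),st["ft_force"]@RS,st["moment"]@RS)
```

```text
[ -6.42938724 -46.97289369  84.52432949] [ -0.07048395 -11.20807375   0.28133323] [-3.10020904 -0.15399637  0.05205497]
```

Emit:
play_rows(plan=[[0,0,0.8,-0.0015,0.00012,0,255],[0,0,0.8,-0.0015,0.00012,0,255],[0,0,0.8,-0.0015,0.00012,0,255],[0,0,0,0,0,0,255],[0,0,0,0,0,0,255]])

```text
time: 14.35
ee_pos: [441.9, -80.3, 84.5]
eef_rot: [[0.974, -0.228, -0.0], [-0.228, -0.974, -0.001], [-0.0, 0.001, -1.0]]
ft_force: [-1.9, -11.0, 0.7]
opening: 15.9
```

Run:
```python
from h import *
st=r.get_state()
print(S(st["ee_pos"]),st["ft_force"]@RS,st["moment"]@RS)
c=cal("wrist"); im,d=r.get_image("wrist"); s=S(cloud("wrist",d,c)); cv2.imwrite("pics/w6.png",im)
P=s[(d>0)&(s[...,1]<36)&(s[...,1]>-34)&(abs(s[...,0])<30)&(s[...,2]<44)&(s[...,2]>38)]
print(cv2.minAreaRect(P[:,:2].astype(np.float32)))
```

```text
[-11.01686375 -47.01994089  84.51777692] [ -0.55309421 -11.15583261   0.67604861] [-3.24183839 -0.04761707 -0.0155876 ]
((-6.8345160484313965, 1.7385330200195312), (71.17729187011719, 26.845075607299805), 84.2547378540039)
```

Emit:
play_rows(plan=[[0,0,1,-0.00187,0.00016,0,255],[0,0,1,-0.00187,0.00016,0,255],[0,0,1,-0.00187,0.00016,0,255],[0,0,1,-0.00187,0.00016,0,255],[0,0,0,0,0,0,255]])

```text
time: 14.9
ee_pos: [434.4, -79.0, 84.5]
eef_rot: [[0.955, -0.296, -0.0], [-0.296, -0.955, -0.001], [-0.0, 0.001, -1.0]]
ft_force: [-1.0, -10.9, 0.6]
opening: 15.4
```

Run:
```python
from h import *
st=r.get_state()
print(S(st["ee_pos"]),st["ft_force"]@RS,st["moment"]@RS)
```

```text
[-18.68572939 -46.65701803  84.51276311] [  0.34565059 -10.97405016   0.63455344] [-3.37264289  0.18287852  0.05816694]
```

Emit:
play_rows(plan=[[0,0,1,-0.00187,0.00018,0,255],[0,0,1,-0.00187,0.00018,0,255],[0,0,1,-0.00187,0.00018,0,255],[0,0,1,-0.00187,0.00018,0,255],[0,0,0,0,0,0,255]])

```text
time: 15.4
ee_pos: [427.0, -77.2, 84.5]
eef_rot: [[0.932, -0.362, -0.001], [-0.362, -0.932, -0.001], [-0.0, 0.001, -1.0]]
ft_force: [-2.0, -11.0, 1.1]
opening: 15.7
```

Run:
```python
from h import *
st=r.get_state()
print(S(st["ee_pos"]),st["ft_force"]@RS,st["moment"]@RS)
c=cal("wrist"); im,d=r.get_image("wrist"); s=S(cloud("wrist",d,c)); cv2.imwrite("pics/w7.png",cv2.resize(im,(768,576)))
P=s[(d>0)&(s[...,1]<36)&(s[...,1]>-30)&(abs(s[...,0]+10)<30)&(s[...,2]<44)&(s[...,2]>38)]
print(cv2.minAreaRect(P[:,:2].astype(np.float32)))
```

```text
[-26.25087517 -45.80137404  84.48690261] [ -0.64520699 -11.12457857   1.06394597] [-3.30011776  0.26493803 -0.02775402]
((-14.680087089538574, 4.251495361328125), (69.39012908935547, 27.06123161315918), 75.82984161376953)
```

View pics/w7.png

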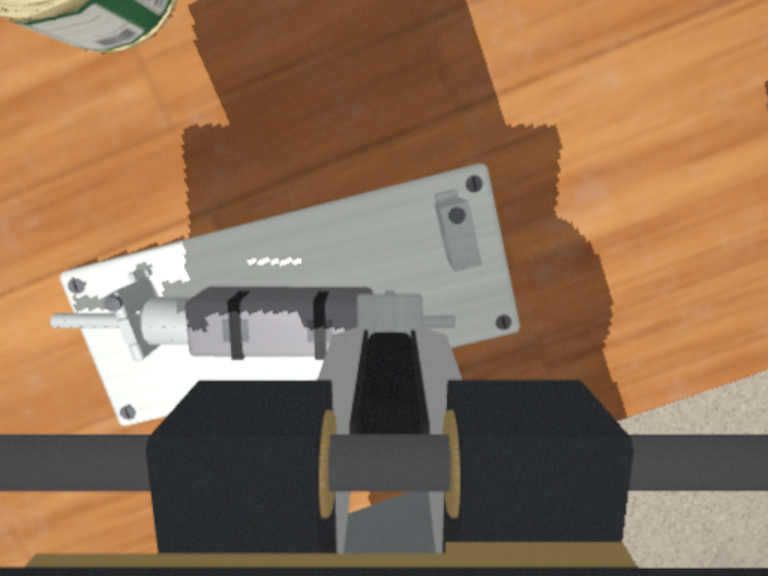

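Picture: the cartridge is swung about 14° and its pin (tip at (455,321)) is well in front of the right lug at (460,230). Backing off the key and lifting.

Emit:
play_rows(plan=[[0,0,0,0,0.002,0,255],[0,0,0,0,0.003,0,255],[0,0,0,0,0.004,0,255],[0,0,0,0,0.005,0,255],[0,0,0,0,0,0,255]])

```text
time: 15.95
ee_pos: [422.2, -89.3, 84.4]
eef_rot: [[0.933, -0.361, -0.0], [-0.361, -0.933, 0.0], [-0.0, -0.0, -1.0]]
ft_force: [-0.5, 0.5, -1.5]
opening: 15.6
```

Emit:
play_rows(plan=[[0,0,0,0,0,0,255],[0,0,0,0,0,-0.004,255],[0,0,0,0,0,-0.006,255],[0,0,0,0,0,-0.01,255],[0,0,0,0,0,-0.02,255]])

```text
time: 16.45
ee_pos: [421.9, -89.0, 124.8]
eef_rot: [[0.933, -0.36, -0.001], [-0.36, -0.933, 0.0], [-0.002, 0.0, -1.0]]
ft_force: [1.3, 0.1, -1.9]
opening: 15.9
```

Emit:
play_rows(plan=[[0,0,0,0,0,-0.025,255],[0,0,0,0,0,-0.025,255],[0,0,0,0,0,-0.014,255],[0,0,0,0,0,0,255],[0,0,0,0,0,0,255]])

```text
time: 16.95
ee_pos: [422.4, -89.2, 188.6]
eef_rot: [[0.933, -0.361, 0.001], [-0.361, -0.933, -0.0], [0.001, -0.0, -1.0]]
ft_force: [0.2, -0.8, -1.9]
opening: 15.5
```

Run:
```python
from h import *
go([421.6,-306.3,187],5.2)
c=cal("wrist"); im,d=r.get_image("wrist"); s=S(cloud("wrist",d,c)); np.savez("pics/w8.npz",im=im,d=d)
P=s[(d>0)&(s[...,1]<60)&(s[...,1]>-50)&(abs(s[...,0]+10)<35)&(s[...,2]<44)&(s[...,2]>39)]
print(cv2.minAreaRect(P[:,:2].astype(np.float32)))
# key in hand
st=r.get_state(); T=(s@RS.T+O-st["ee_pos"])@st["eef_rot"]
Q=T[(d>0)&(abs(T[...,1])<25)&(T[...,0]>0)&(T[...,0]<40)&(T[...,2]>25)&(T[...,2]<40)]
for lo,hi in((0,8),(8,14),(14,19)):
    q=Q[(Q[:,0]>lo)&(Q[:,0]<hi)]; 
    if len(q): print(lo,"y",np.percentile(q[:,1],[1,99]).round(1),"z",np.median(q[:,2]).round(2),"slope z/y",np.polyfit(q[:,1],q[:,2],1).round(3))
print(Q[:,0].max())
```

```text
TCP [422.4 -89.2 188.6] yaw -21.14 tilt [ 0.04 -0.01] F [ 0.2 -0.8 -1.9] op 15.5 t 16.95
shift [ 77.5 202.8   1.7] az -26.34
((-12.296415328979492, 12.65127182006836), (104.27653503417969, 26.206167221069336), 75.63719177246094)
0 y [-12.8  13. ] z 30.67 slope z/y [9.0000e-03 3.0706e+01]
8 y [-12.7  12.9] z 30.65 slope z/y [4.0000e-03 3.0684e+01]
14 y [-12.6  12.9] z 30.84 slope z/y [1.0000e-03 3.0833e+01]
18.105783076400176
```

Emit:
play_rows(plan=[[0,0,0,0.0112,0.029,0,255],[0,0,0,0.0112,0.029,0,255],[0,0,0,0.0112,0.029,0,255],[0,0,0,0.0112,0.029,0,255],[0,0,0,0.0112,0.029,0,255]])

```text
time: 17.5
ee_pos: [421.7, -245.6, 187.4]
eef_rot: [[0.933, -0.36, -0.002], [-0.36, -0.933, 0.001], [-0.002, -0.0, -1.0]]
ft_force: [1.2, -0.2, -2.0]
opening: 15.8
```

Emit:
play_rows(plan=[[0,0,0,0.0112,0.029,0,255],[0,0,-5,0.0112,0.028,0,255],[0,0,-6,0,0,0,255],[0,0,-6,0,0,0,255],[0,0,-6,0,0,0,255]])

```text
time: 18.0
ee_pos: [422.1, -305.7, 187.1]
eef_rot: [[0.999, 0.036, -0.002], [0.036, -0.999, 0.001], [-0.002, -0.001, -1.0]]
ft_force: [0.1, -0.1, -1.8]
opening: 15.9
```

Emit:
play_rows(plan=[[0,0,-3,0,0,0,255],[0,0,0,0,0,0,255],[0,0,0,0,0,0,255],[0,0,0,0,0,0,255],[0,0,0,0,0,0,255]])

```text
time: 18.5
ee_pos: [422.7, -305.8, 188.3]
eef_rot: [[0.996, 0.084, -0.0], [0.084, -0.996, 0.0], [-0.0, -0.0, -1.0]]
ft_force: [-0.2, 0.2, -0.9]
opening: 15.7
```

Run:
```python
from h import *
go([422.9,-306.1,77.5],4.86)
c=cal("wrist"); im,d=r.get_image("wrist"); W=cloud("wrist",d,c)
near=np.hypot(W[...,0]-421,W[...,1]+306)<60
P=W[near&(d>0)&(W[...,2]>37)&(W[...,2]<46)]; print(len(P),cv2.minAreaRect(P[:,:2].astype(np.float32)))
```

```text
TCP [ 422.7 -305.8  188.3] yaw 4.82 tilt [-0.02  0.01] F [-0.2  0.2 -0.9] op 15.7 t 18.5
shift [  0.2   0.4 110.8] az -0.04
3279 ((421.5137023925781, -306.04034423828125), (70.1452407836914, 59.845096588134766), 5.768589496612549)
```

Well aligned. Lowering the key into the slot.

Emit:
play_rows(plan=[[0,0,0,0,0.0003,0.03,255],[0,0,0,0,0,0.028,255],[0,0,0,0,0,0,255],[0,0,0,0,0,0.015,255],[0,0,0,0,0,0.015,255]])

```text
time: 19.05
ee_pos: [423.5, -306.6, 101.6]
eef_rot: [[0.996, 0.084, 0.001], [0.084, -0.996, -0.001], [0.001, 0.001, -1.0]]
ft_force: [0.6, -0.4, -2.1]
opening: 15.6
```

Emit:
play_rows(plan=[[0,0,0,0,0,0.012,255],[0,0,0,0,0,0.007,255],[0,0,0,0,0,0.0025,255],[0,0,0,0,0,0,255],[0,0,0,0,0,0,255]])

```text
time: 19.55
ee_pos: [423.1, -306.4, 79.5]
eef_rot: [[0.996, 0.085, 0.001], [0.085, -0.996, -0.0], [0.001, 0.0, -1.0]]
ft_force: [-0.1, 0.0, -1.4]
opening: 16.1
```

Run:
```python
from h import *
go([422.9,-306.1,77.5],4.86)
```

```text
TCP [ 423.1 -306.4   79.5] yaw 4.86 tilt [ 0.03 -0.02] F [-0.1  0.  -1.4] op 16.1 t 19.55
shift [-0.1 -0.3  2. ] az -0.0
```

Emit:
play_rows(plan=[[0,0,0,0,0,0.0015,255],[0,0,0,0,0,0,255],[0,0,0,0,0,0,255],[0,0,0,0,0,0,170],[0,0,0,0,0,0,100]])

```text
time: 20.05
ee_pos: [422.8, -306.2, 77.6]
eef_rot: [[0.996, 0.085, 0.0], [0.085, -0.996, -0.0], [0.0, 0.0, -1.0]]
ft_force: [-0.2, 0.3, -0.9]
opening: 28.3
```

Emit:
play_rows(plan=[[0,0,0,0,0,0,50],[0,0,0,0,0,0,50],[0,0,0,0,0,0,50],[0,0,0,0,0,0,50],[0,0,0,0,0,-0.01,50]])

```text
time: 20.55
ee_pos: [422.1, -305.8, 86.9]
eef_rot: [[0.996, 0.085, -0.002], [0.085, -0.996, 0.001], [-0.002, -0.001, -1.0]]
ft_force: [-0.2, -0.2, -0.0]
opening: 68.0
```

Emit:
play_rows(plan=[[0,0,0,0,0,-0.03,50],[0,0,0,0,0,-0.035,50],[0,0,0,0,0,-0.035,50],[0,0,0,0,0,-0.03,50],[0,0,0,0,0,0,50]])

```text
time: 21.05
ee_pos: [424.4, -307.1, 222.2]
eef_rot: [[0.996, 0.085, 0.006], [0.085, -0.996, -0.003], [0.005, 0.004, -1.0]]
ft_force: [0.3, -0.1, -0.3]
opening: 75.4
```

Run:
```python
from h import *
go(None)
c=cal("wrist"); im,d=r.get_image("wrist"); W=cloud("wrist",d,c); cv2.imwrite("pics/w9.png",im)
near=np.hypot(W[...,0]-421,W[...,1]+306)<60
for lo,hi in((37,43.5),(44,52),(100,140)):
    P=W[near&(d>0)&(W[...,2]>lo)&(W[...,2]<hi)]; 
    if len(P)>5: print(lo,len(P),cv2.minAreaRect(P[:,:2].astype(np.float32)),np.median(P[:,2]))
P=W[near&(d>0)&(W[...,2]>75)&(W[...,2]<140)]; print(len(P),P[:,2].max())
```

```text
TCP [ 424.4 -307.1  222.2] yaw 4.86 tilt [ 0.32 -0.19] F [ 0.3 -0.1 -0.3] op 75.4 t 21.05
37 2706 ((421.46075439453125, -306.0552062988281), (70.49723815917969, 59.901371002197266), 5.933273792266846) 42.107666985868136
44 510 ((428.7756042480469, -305.8681945800781), (54.120487213134766, 57.0181999206543), 7.211543083190918) 46.05950337369923
100 493 ((421.90863037109375, -306.70269775390625), (17.62790870666504, 16.093751907348633), 5.299622058868408) 119.59284853331135
589 122.51921700463642
```

Key seated: handle top at z 119.6, centred within 0.8 mm of the stand. Going to the cartridge.

Emit:
play_rows(plan=[[0,0,0,0.0049,-0.0299,0,50],[0,0,0,0.0049,-0.0299,0,50],[0,0,0,0.0049,-0.0299,0,50],[0,0,0,0.0049,-0.0299,0,50],[0,0,0,0.0049,-0.0299,0,50]])

```text
time: 21.6
ee_pos: [433.9, -153.8, 216.9]
eef_rot: [[0.996, 0.085, -0.001], [0.085, -0.996, 0.0], [-0.001, -0.0, -1.0]]
ft_force: [0.8, -0.2, 0.3]
opening: 75.5
```

Emit:
play_rows(plan=[[0,0,0,0.0049,-0.0299,0,50],[0,0,0,0.0049,-0.0299,0,50],[0,0,0,0.0049,-0.0299,0,50],[0,0,-8,0.0049,-0.0299,0,50],[0,0,-8,0,0,0,50]])

```text
time: 22.1
ee_pos: [443.6, -30.7, 217.0]
eef_rot: [[0.931, 0.366, -0.001], [0.366, -0.931, 0.001], [-0.0, -0.001, -1.0]]
ft_force: [0.6, -0.3, 0.0]
opening: 75.9
```

Emit:
play_rows(plan=[[0,0,-8,0,0,0,50],[0,0,-8,0,0,0,50],[0,0,-8,0,0,0,50],[0,0,-8,0,0,0,50],[0,0,-8,0,0,0,50]])

```text
time: 22.6
ee_pos: [443.3, -34.3, 216.8]
eef_rot: [[0.482, 0.876, -0.001], [0.876, -0.482, 0.0], [-0.0, -0.001, -1.0]]
ft_force: [0.9, -0.2, -0.2]
opening: 75.8
```

Emit:
play_rows(plan=[[0,0,-8,0,0,0,50],[0,0,0,0,0,0,50],[0,0,0,0,0,0,50],[0,0,0,0,0,0,50],[0,0,0,0,0,0,50]])

```text
time: 23.1
ee_pos: [443.8, -34.3, 217.4]
eef_rot: [[0.363, 0.932, -0.0], [0.932, -0.363, 0.0], [0.0, -0.0, -1.0]]
ft_force: [-0.5, 0.4, -0.1]
opening: 75.4
```

Run:
```python
from h import *
c=cal("wrist"); im,d=r.get_image("wrist"); W=cloud("wrist",d,c); s=S(W); cv2.imwrite("pics/w10.png",im)
hsv=cv2.cvtColor(im,cv2.COLOR_BGR2HSV)
m=(d>0)&(s[...,1]<60)&(s[...,1]>-60)&(abs(s[...,0]+12)<35)&(s[...,2]<44)&(s[...,2]>39)
P=W[m]; ang=cv2.minAreaRect(P[:,:2].astype(np.float32)); print(len(P),ang)
th=np.radians(68.76); u=np.array([np.cos(th),np.sin(th)]); n=np.array([u[1],-u[0]])
a=P[:,:2]@u; b=P[:,:2]@n
hs=np.arange(a.min()-1,a.max()+3,2)
for lo in hs:
    k=(a>=lo)&(a<lo+2)
    if k.sum()>2: print(round(lo-O[:2]@u),k.sum(),np.round([b[k].min()-O[:2]@n,b[k].max()-O[:2]@n],1),end="|")
k=(a>-1e9); print()
go(None)
```

```text
1723 ((446.54168701171875, -23.16998291015625), (95.97418212890625, 26.0394344329834), 69.11215209960938)
-42 19 [-25.   -4.1]|-40 41 [-26.   -4.1]|-38 42 [-27.   -4.1]|-36 40 [-25.9  -3.1]|-34 36 [-27.   -4.2]|-32 43 [-27.   -3.1]|-30 35 [-27.   -5.2]|-28 43 [-27.   -4.2]|-26 45 [-26.9  -3.2]|-24 49 [-27.8  -2.2]|-22 50 [-27.9  -2.2]|-20 47 [-27.8  -2.2]|-18 43 [-27.9  -2.3]|-16 45 [-27.8  -3.2]|-14 41 [-26.8  -3.3]|-12 36 [-27.8  -4.3]|-10 44 [-26.8  -3.3]|-8 45 [-26.8  -3.3]|-6 40 [-26.7  -3.3]|-4 47 [-27.7  -3.3]|-2 47 [-27.7  -4.3]|0 46 [-27.7  -3.4]|2 45 [-26.7  -3.4]|4 44 [-26.6  -3.4]|6 44 [-26.6  -3.4]|8 46 [-27.6  -3.4]|10 47 [-27.6  -3.4]|12 48 [-27.5  -3.4]|14 52 [-27.5  -2.5]|16 47 [-28.5  -2.4]|18 53 [-27.5  -3.5]|20 47 [-27.5  -3.5]|22 47 [-27.5  -3.5]|24 46 [-27.4  -3.5]|26 45 [-27.4  -3.5]|28 44 [-27.4  -3.5]|30 46 [-27.4  -3.5]|32 47 [-27.4  -3.5]|34 38 [-27.3  -3.5]|36 12 [-25.4  -5.5]|
TCP [443.8 -34.3 217.4] yaw 68.77 tilt [-0.01  0.  ] F [-0.6 -0.9  0.4] op 75.7 t 23.15
```

View pics/w10.png

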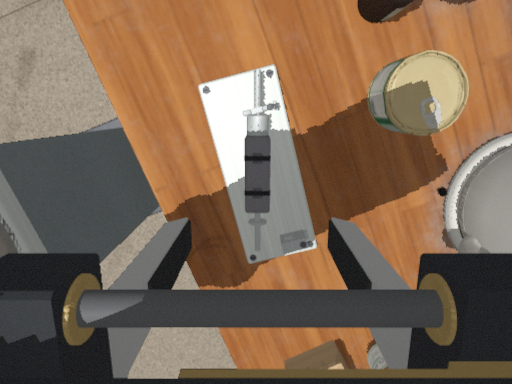

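Picture: the cartridge (245–270,135–212) lies nearly parallel to the tool's x, its boss is at the left lug at (257,120) and its pin points to (258,250), clear in front of the right lug at (295,238). Descending to grasp.

Emit:
play_rows(plan=[[0,0,0,0.0023,-0.0015,0.03,50],[0,0,0,0,0,0.035,50],[0,0,0,0,0,0.035,50],[0,0,0,0,0,0.035,50],[0,0,0,0,0,0.025,50]], newtons=40)

```text
time: 23.65
ee_pos: [442.6, -31.5, 55.6]
eef_rot: [[0.362, 0.932, -0.001], [0.932, -0.362, 0.0], [-0.0, -0.001, -1.0]]
ft_force: [0.2, 0.3, 0.2]
opening: 75.5
```

Emit:
play_rows(plan=[[0,0,0,0,0,0.015,50],[0,0,0,0,0,0.009,50],[0,0,0,0,0,0.005,50],[0,0,0,0,0,0,50],[0,0,0,0,0,0,50]])

```text
time: 24.15
ee_pos: [443.8, -31.6, 29.1]
eef_rot: [[0.361, 0.933, 0.001], [0.933, -0.361, -0.0], [0.0, 0.001, -1.0]]
ft_force: [0.8, 1.1, 0.2]
opening: 75.5
```

Run:
```python
from h import *
go([443.2,-31.6,28],68.9)
```

```text
TCP [443.8 -31.6  29.1] yaw 68.85 tilt [ 0.06 -0.  ] F [0.8 1.1 0.2] op 75.5 t 24.15
shift [-0.2 -0.6  1.1] az -0.05
```

Emit:
play_rows(plan=[[0,0,0,0,-0.0005,0.001,120],[0,0,0,0,0,0,200],[0,0,0,0,0,0,255],[0,0,0,0,0,0,255],[0,0,0,0,0,0,255]])

```text
time: 24.65
ee_pos: [442.9, -31.5, 27.6]
eef_rot: [[0.361, 0.933, 0.0], [0.933, -0.361, 0.0], [0.0, 0.0, -1.0]]
ft_force: [-0.6, -0.3, 1.0]
opening: 38.8
```

Emit:
play_rows(plan=[[0,0,0,0,0,0,255],[0,0,0,0,0,0,255],[0,0,0,0,0,0,255],[0,0,0,0,0,0,255],[0,0,0,0,0,0,255]])

```text
time: 25.15
ee_pos: [442.8, -31.5, 27.5]
eef_rot: [[0.361, 0.933, 0.0], [0.933, -0.361, 0.0], [0.0, -0.0, -1.0]]
ft_force: [-0.3, -0.4, 1.4]
opening: 25.8
```

Run:
```python
from h import *
go(None)
```

```text
TCP [442.8 -31.5  27.5] yaw 68.86 tilt [0. 0.] F [-0.3 -0.4  1.4] op 25.8 t 25.15
```

Emit:
play_rows(plan=[[0,0,0,0,0,-0.0007,255],[0,0,0,-0.003,0,0,255],[0,0,0,-0.005,0,0,255],[0,0,0,-0.007,0,0,255],[0,0,0,-0.007,0,0,255]])

```text
time: 25.65
ee_pos: [434.6, -52.7, 28.1]
eef_rot: [[0.361, 0.933, -0.0], [0.933, -0.361, -0.0], [-0.0, -0.0, -1.0]]
ft_force: [-0.1, 0.0, -1.9]
opening: 25.6
```

Emit:
play_rows(plan=[[0,0,0,-0.007,0,0,255],[0,0,0,-0.007,0,0,255],[0,0,0,-0.008,0,0,255],[0,0,0,-0.008,0,0,255],[0,0,0,-0.006,0,0,255]])

```text
time: 26.15
ee_pos: [421.6, -86.3, 28.2]
eef_rot: [[0.361, 0.933, -0.0], [0.933, -0.361, -0.0], [-0.0, -0.0, -1.0]]
ft_force: [-0.4, 0.1, -3.5]
opening: 25.6
```

Run:
```python
from h import *
go(None)
c=cal("wrist"); im,d=r.get_image("wrist"); cv2.imwrite("pics/w11.png",im)
```

```text
TCP [421.6 -86.3  28.2] yaw 68.84 tilt [-0.01 -0.  ] F [-0.4  0.1 -3.5] op 25.6 t 26.15
```

View pics/w11.png

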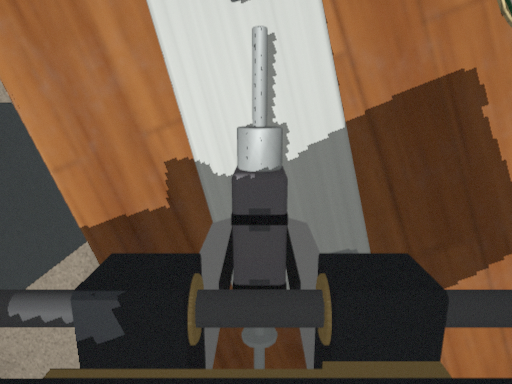

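Picture: the stub, tip at (260,28), is completely out of the lug and the weight is on the gripper. Lifting and moving to the board.

Emit:
play_rows(plan=[[0,0,0,0,0,-0.02,255],[0,0,0,0,0,-0.04,255],[0,0,0,0,0,-0.045,255],[0,0,0,0,0,-0.045,255],[0,0,0,0,0,-0.04,255]])

```text
time: 26.7
ee_pos: [421.8, -85.4, 220.5]
eef_rot: [[0.36, 0.933, 0.001], [0.933, -0.36, 0.0], [0.0, 0.001, -1.0]]
ft_force: [1.1, -0.6, -3.2]
opening: 25.3
```

Emit:
play_rows(plan=[[0,0,0,0.015,-0.0035,-0.01,255],[0,0,0,0.0275,-0.0065,0,255],[0,0,0,0.034,-0.008,0,255],[0,0,0,0.034,-0.008,0,255],[0,0,0,0.034,-0.008,0,255]])

```text
time: 27.2
ee_pos: [441.8, 63.3, 227.4]
eef_rot: [[0.36, 0.933, -0.001], [0.933, -0.36, -0.0], [-0.0, -0.001, -1.0]]
ft_force: [1.1, -0.7, -2.7]
opening: 26.0
```

Emit:
play_rows(plan=[[0,0,0,0.034,-0.008,0,255],[0,0,0,0.034,-0.008,0,255],[0,0,0,0.034,-0.008,0,255],[0,0,0,0.034,-0.008,0,255],[0,0,0,0.034,-0.008,0,255]])

```text
time: 27.7
ee_pos: [465.6, 236.3, 227.2]
eef_rot: [[0.36, 0.933, -0.001], [0.933, -0.36, -0.0], [-0.0, -0.001, -1.0]]
ft_force: [0.5, -0.6, -2.8]
opening: 25.8
```

Emit:
play_rows(plan=[[0,0,0,0.034,-0.008,0,255],[0,0,0,0.034,-0.008,0,255],[0,0,0,0.03,-0.008,0,255],[0,0,0,0.015,-0.0055,0,255],[0,0,0,0,0,0,255]])

```text
time: 28.2
ee_pos: [478.1, 353.0, 227.1]
eef_rot: [[0.357, 0.934, -0.002], [0.934, -0.357, 0.001], [-0.0, -0.002, -1.0]]
ft_force: [-0.6, -0.3, -3.3]
opening: 25.6
```

Run:
```python
from h import *
go([480,340,41])
```

```text
TCP [478.1 353.  227.1] yaw 69.05 tilt [-0.12  0.04] F [-0.6 -0.3 -3.3] op 25.6 t 28.2
shift [-11.4   6.8 186.1] az None
```

Over the board; the position is fine. Lowering.

Emit:
play_rows(plan=[[0,0,0,0,0,0.03,255],[0,0,0,0,0,0.035,255],[0,0,0,0,0,0.035,255],[0,0,0,0,0,0.03,255],[0,0,0,0,0,0.02,255]])

```text
time: 28.7
ee_pos: [478.6, 348.5, 75.7]
eef_rot: [[0.361, 0.932, -0.002], [0.932, -0.361, -0.002], [-0.003, -0.001, -1.0]]
ft_force: [0.5, 0.3, -2.6]
opening: 25.7
```

Emit:
play_rows(plan=[[0,0,0,0,0,0.012,255],[0,0,0,0,0,0.01,255],[0,0,0,0,0,0.008,255],[0,0,0,0,0,0,255],[0,0,0,0,0,0,255]])

```text
time: 29.2
ee_pos: [479.8, 350.7, 48.8]
eef_rot: [[0.361, 0.933, 0.001], [0.933, -0.361, 0.0], [0.001, 0.0, -1.0]]
ft_force: [0.0, 0.4, -2.5]
opening: 25.7
```

Run:
```python
from h import *
go([480,340,40.5])
```

```text
TCP [479.8 350.7  48.8] yaw 68.86 tilt [0.03 0.03] F [ 0.   0.4 -2.5] op 25.7 t 29.2
shift [-10.    4.1   8.3] az None
```

Emit:
play_rows(plan=[[0,0,0,0,0,0.004,255],[0,0,0,0,0,0.003,255],[0,0,0,0,0,0.001,255],[0,0,0,0,0,0,255],[0,0,0,0,0,0,255]])

```text
time: 29.7
ee_pos: [479.6, 350.6, 40.3]
eef_rot: [[0.361, 0.933, 0.0], [0.933, -0.361, 0.0], [0.0, 0.0, -1.0]]
ft_force: [0.3, 0.2, -2.4]
opening: 25.9
```

Run:
```python
from h import *
go([480,340,39.5])
```

```text
TCP [479.6 350.6  40.3] yaw 68.86 tilt [0.   0.01] F [ 0.3  0.2 -2.4] op 25.9 t 29.7
shift [-9.7  4.2  0.8] az None
```

Emit:
play_rows(plan=[[0,0,0,0,0,0.0006,255],[0,0,0,0,0,0,255],[0,0,0,0,0,0,255],[0,0,0,0,0,0,150],[0,0,0,0,0,0,80]])

```text
time: 30.2
ee_pos: [479.7, 350.7, 39.9]
eef_rot: [[0.361, 0.933, 0.0], [0.933, -0.361, 0.0], [0.001, 0.0, -1.0]]
ft_force: [-0.1, -0.9, 0.5]
opening: 38.2
```

Emit:
play_rows(plan=[[0,0,0,0,0,0,40],[0,0,0,0,0,0,40],[0,0,0,0,0,0,40],[0,0,0,0,0,0,40],[0,0,0,0,0,-0.01,40]])

```text
time: 30.7
ee_pos: [479.0, 350.1, 49.0]
eef_rot: [[0.36, 0.933, -0.002], [0.933, -0.36, -0.001], [-0.001, -0.001, -1.0]]
ft_force: [0.1, 0.4, -0.8]
opening: 77.7
```

Emit:
play_rows(plan=[[0,0,0,0,0,-0.03,40],[0,0,0,0,0,-0.04,40],[0,0,0,0,0,-0.04,40],[0,0,0,0,0,-0.03,40],[0,0,0,0,0,0,40]])

```text
time: 31.2
ee_pos: [480.9, 352.1, 194.6]
eef_rot: [[0.361, 0.933, 0.005], [0.933, -0.361, 0.004], [0.005, 0.004, -1.0]]
ft_force: [-0.8, 0.4, -1.0]
opening: 79.5
```

Emit:
play_rows(plan=[[0,0,0,0,0,0,40],[0,0,0,0,0,0,40],[0,0,0,0,0,0,40],[0,0,0,0,0,0,40],[0,0,0,0,0,0,40]])

```text
time: 31.7
ee_pos: [479.4, 350.5, 189.1]
eef_rot: [[0.36, 0.933, -0.001], [0.933, -0.36, -0.0], [-0.001, -0.001, -1.0]]
ft_force: [-0.2, 0.3, 0.1]
opening: 79.1
```

Run:
```python
from h import *
go(None)
im,d=r.get_image("wrist"); c=cal("wrist"); W=cloud("wrist",d,c)
P=W[(d>0)&(np.hypot(W[...,0]-480,W[...,1]-350)<32)&(W[...,2]>45)&(W[...,2]<60)]
A=np.c_[P[:,:2],np.ones(len(P))]; k=np.linalg.lstsq(A,P[:,2],rcond=None)[0]; print("cart top z",np.median(P[:,2]),"slope",k[:2],P.mean(0))
im2,d2=r.get_image("top"); W2=cloud("top",d2); z0=np.load("pics/top0.npz")
for n,(u0,u1,v0,v1),lo in(("jar",(365,410,170,204),85),("soy",(225,250,130,162),125),("tin",(258,292,135,170),50),("key",(360,410,204,245),100)):
    for Wd_,dd in((cloud("top",z0["d"]),z0["d"]),(W2,d2)):
        q=Wd_[v0:v1,u0:u1]; q=q[(q[...,2]>lo)&(q[...,2]<160)]; print(n,len(q),q.mean(0).round(1) if len(q) else None)
sc,_=r.get_image("scene")
cv2.imwrite("pics/end.png",np.hstack([im2[100:290,40:440],sc[100:290,60:460]]))
```

```text
TCP [479.4 350.5 189.1] yaw 68.87 tilt [-0.05 -0.02] F [-0.2  0.3  0.1] op 79.1 t 31.7
cart top z 52.07226542599182 slope [0.00156398 0.00037178] [480.62695657 350.58727997  52.01116354]
jar 261 [ 504.7 -309.8   96.3]
jar 257 [ 504.8 -310.1   96.2]
soy 112 [612.4  82.9 142.6]
soy 116 [612.4  82.7 142.3]
tin 577 [614.1 -14.8  53.9]
tin 588 [614.1 -14.8  53.9]
key 63 [ 419.1 -303.1  115. ]
key 61 [ 419.3 -303.9  115.1]
```

View pics/end.png

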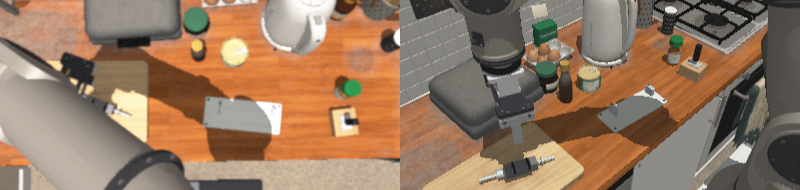

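The cartridge lies flat on the board with its top at z 52.0 (22 + 30), the key is upright in its stand, the bystanders haven't moved and the gripper is clear. Handing in.

```bash
python3 -c "
from workcell import r
print(r.close_job())"
```

```text
the job is handed in; nothing more can be done
None
```

The job is done and handed in at about 32 s of the 72 s allowed. `close_job` gives no verdict, so the result rests on my own checks.

**What I did:**
- I took the key from its stand and straddled the bar with the tine tips at about z 15 mm.
- I pressed the collar by feel to its hard stop. Force was about 8–10 N through the last of the spring, with 12.3 N the highest reading, against the 18 N limit.
- I swung the bar end about 14° to the front, clear of the right lug, and put the key back in its stand.
- I gripped the cartridge, drew it about 59 mm along its own length out of the left lug, and laid it on the chopping board.

**Last checks:**
- **Cartridge:** its top was at z 52.0 mm, which is the 22 mm board plus the 30 mm block, and its slope was under 0.1°. Its centre was near (480, 350), over the board.
- **Key:** just after release it stood upright, with the handle top at z 119.6 mm and its centre within 0.8 mm of the stand's. The last top view put it within 1 mm of its starting place.
- **Jar, tin and bottle:** they moved less than 0.4 mm between the first and last top views.
- **Gripper:** it was open and about 150 mm above the cartridge, touching nothing.

No check failed. The top camera and the wrist camera disagreed by 2–5 mm on the sharpener and stand positions, and I used the wrist camera's figures.

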